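# Gauge two adapter sleeves and pull out the shrunk one

### The arm

A 6-joint arm with a two-finger parallel gripper is mounted at the origin on a cart in front of the work surface, level with it; the furniture and walls round the work are solid. World frame = base frame: x ahead of the robot, y to its left, z up, the work surface at z = 0. Lengths are in mm, angles in rad, forces in N, time in s.
With the tool pointing down it reaches from about 375 to 900 mm from the base axis. Payload 3.1 kg.
Tool frame: the origin (TCP) lies at the very end of the fingers, on their centre line; the grasp point (between the pads) lies 19 mm behind it (hold_point_z is the distance from the TCP to the grasp point, in mm); z points along the fingers, y is the line along which they close (so a half turn about z gives the same grasp; the last joint's range is limited). The gripper opens to 87 mm and grips with 3 to 60 N. Pads are 19 mm wide; open, the fingers measure 117 mm over their backs; the gripper's body (75 mm by 190 mm) begins 51 mm behind the grasp point.
Start: joints at [-1.409, 0.527, 1.433, -0, 1.181, -0.178], TCP at [208.333, -589.231, 197.648] pointing down, gripper open.
Joint ranges: [-3.08, 3.08], [-0.75, 2.2], [0.22, 2.44], [-1.43, 4.57], [0, 2.65], [-2.85, 2.85]. Speed limits (rad/s): [2.79, 2.79, 3.14, 3.14, 3.14, 3.14].

### API

Orientations are given as a 3x3 rotation matrix whose columns are the frame's x, y, z axes.
In Python, from bench import * gives the robot as it stands. Calls block until the motion is done:
- move_pose(position, orientation): joint-space move of the TCP to a pose.
- move_linear(position, feed=150, attitude=None, stop_force=None): straight line of the TCP; attitude=None keeps the orientation; feed is the mean speed in mm/s. With stop_force (N) it stops when the force on the tool has changed by that much, and returns True; else False.
- goto_joints(angles): joint-space move.
- let_go() and grasp(): open the fingers fully, or close them until they stop; the grip force is fixed at half the most.
- sleep(seconds).
- ik(position, orientation): joint angles nearest the present ones, or None.
- read_camera(name): name is "scene" or "top" or "wrist"; returns a dict with "img" (384x512x3 uint8, red, green, blue), "camera_matrix" (3x3 intrinsics, pixels), "dist" ([k1, k2, p1, p2, k3] as OpenCV has them; the pictures are not rectified), "origin" and "attitude" of the camera in the world; the wrist camera has in their place "mount" (4x4, takes a point from camera to tool coordinates, whose origin is the TCP and whose axes are the flange's). Camera axes: x right, y up, looking along -z (the intrinsics and any distortion apply to the point x, -y, -z); pixel columns grow to the right and rows downward; lengths in mm; the calibration is good to about 2 mm. A picture is of the moment at which its call begins: read the wrist's pose just before it. There is no depth.
A pose or a line that the arm cannot do raises PlanningError and nothing moves.
- sign_off(): hands the job in; it is judged then, once.
Readings, each from a call of its own:
- get_clock(): time.
- get_qpos(): joint angles.
- get_dq(): joint speeds.
- get_effort(): joint torques, N m.
- get_ee_pos(): TCP position.
- get_tcp_rot(): TCP orientation.
- get_ft_force(): force on the tool from outside, world axes, zero at the start.
- get_torque(): the same for the moment, N m.
- get_opening(): opening from 0.0 (shut) to 1.0 (fully open).
- get_gripper_force(): force on a finger pad.
Only numpy, scipy, OpenCV 4.12 (cv2) and the standard library are available. Lean on these libraries where they do the work, as an engineer would, in place of code of your own. Each camera call takes 0.05 s, during which the arm holds its last target. There are 200 camera calls.

### The job

One of the two white adapter sleeves in the dark foam storage block has shrunk inside in the autoclave, though outside they look alike: try them on the steel gauge pin to find out which, pushing gently and never forcing a sleeve that binds. Leave the sleeve that slides all the way home standing on the pin, with the black marker ring pushed down to the base under it, and put the sleeve that binds in the red reject tray. Do not disturb the timer, the dropper bottle or the glass jar.

Things in the scene. Friction and masses are not known exactly. Their poses are not given: they have to be found in the camera images.
- sleeve_1: white plastic adapter sleeve: an open tube 80 long, 60 outside, bore 44 at both mouths (wall 8), about 100 g. Origin: centre of its lower end, z up along its axis. Starts upright in one pocket of the block, rim 2 below the block's top, so at first it can be held only by its wall: one finger in the bore, one in the notch
- sleeve_2: the other white adapter sleeve, alike outside and at both mouths, in the other pocket. In one of the two (unknown which) the bore narrows to 38.5 out of sight, from 28 to 52 from its end, so that it binds on the pin with its lower end 26 to 30 below the pin's tip
- storage_block: fixed dark grey foam block 130 (x) by 190 (y) by 86 high, origin under its centre. Two round pockets 66 wide and 82 deep (floor at z 4) with centres at x 18, y +45 and -45 in its frame. Each has a finger notch 36 wide towards the block's -x that reaches from the pocket to 63 in front of the pocket's centre, 48 deep
- gauge: fixed gauge: dark square base 120 by 120 by 14 high with an upright steel pin 41.5 thick and 100 tall at its middle, the top 8 of it tapered to 29. Origin under the centre of the base, z up
- gauge_seat (a point): point on the pin's axis 24 above the bench, where the centre of a sleeve's lower end is when the sleeve is fully home (the marker ring then lies on the base under it, and the sleeve's upper rim stands at the red line round the pin)
- gauge_tip (a point): centre of the pin's upper end, 114 above the bench
- marker_ring (a joint): travel down the pin of the black rubber marker ring, 55 wide and 10 thick, that clings to the pin and must be pushed down by the sleeve (a drag of about 5 N): 0 = its underside 55 mm above the base, 0.055 = down on the base. It does not come back up
- reject_tray: fixed shallow red tray 150 (x) by 190 (y) by 50 high, walls and floor 5 thick, origin under its centre
- reject_floor (a point): centre of the red tray's inner floor; axes as the tray's
- timer: white bench timer 66 by 62 by 21, lying on the bench; origin under its centre. Bystander
- dropper_bottle: amber dropper bottle 32 wide and 96 tall, upright; origin under its centre. Bystander
- glass_jar: small open glass jar 52 wide and 90 tall, upright; origin under its centre. Bystander

How it is judged:
By the outcome, as a careful person would: the job done as asked, in the order asked, and still so for the second after the job is handed in, with the robot touching nothing.
It also fails if it takes over 72 s, if anything falls off the work surface, if the arm or the gripper's body presses on something with over 40 N, if the wrist force passes 120 N, or if a joint passes its speed limit or range.

## Working session

There is one attempt and no reset: what is moved stays moved. The work goes in short steps, each a Python script; the robot and the scene stay as the last script left them, time stands still between calls to the robot, and variables do not carry over. Pictures are saved under pics/ and viewed, at most 10 in all, crops included, and the job is handed in when it is done.

```bash
ls; mkdir -p pics
cat > h.py <<'E'
from bench import *
import numpy as np, cv2
def save(name,fn):
    c=read_camera(name); cv2.imwrite('pics/'+fn,c['img'][:,:,::-1]); np.save('pics/'+fn+'.npy',c,allow_pickle=True); return c
def rays(c,px,T=None):
    px=np.array(px,float).reshape(-1,1,2)
    u=cv2.undistortPoints(px,np.array(c['camera_matrix'],float),np.array(c['dist'],float)).reshape(-1,2)
    d=np.c_[u[:,0],-u[:,1],-np.ones(len(u))]
    if T is None: R,o=np.array(c['attitude']),np.array(c['origin'])
    else: R,o=T[:3,:3],T[:3,3]
    return o,d@R.T
def onz(c,px,z,T=None):
    o,d=rays(c,px,T); return o+d*((z-o[2])/d[:,2])[:,None]
E
python3 - <<'E'
from h import *
a=save('scene','s0.png');b=save('top','t0.png')
cv2.imwrite('pics/t0b.png',cv2.resize(b['img'][:,:,::-1],(800,600)))
cv2.imwrite('pics/s0b.png',cv2.resize(a['img'][:,:,::-1],(800,600)))
for c in(a,b):print(c['camera_matrix'],c['dist'],c['origin'],c['attitude'])
print(get_clock(),get_tcp_rot())
E
```

```text
pics
[[474.51914932   0.         255.43736998]
 [  0.         474.51914932 188.69672373]
 [  0.           0.           1.        ]] [-0.00339524  0.          0.          0.          0.        ] [ 218.32072632  600.55314962 1139.996316  ] [[-0.83267114  0.4619621  -0.30536828]
 [-0.55364516 -0.68286972  0.47661932]
 [ 0.01165331  0.56593282  0.824369  ]]
[[465.39541872   0.         256.78136452]
 [  0.         465.39541872 193.67943747]
 [  0.           0.           1.        ]] [-0.11381393  0.          0.          0.          0.        ] [ 297.35845405   -9.03949258 1559.14132671] [[-0.07513311  0.97459331 -0.2110045 ]
 [-0.99716711 -0.07418947  0.01239646]
 [-0.00357281  0.21133813  0.97740648]]
0.1 [[ 9.42838112e-01  3.33250952e-01 -3.12102897e-04]
 [ 3.33250913e-01 -9.42836189e-01  1.93624163e-03]
 [ 3.50992462e-04 -1.92957098e-03 -9.99998077e-01]]
```

View pics/t0b.png

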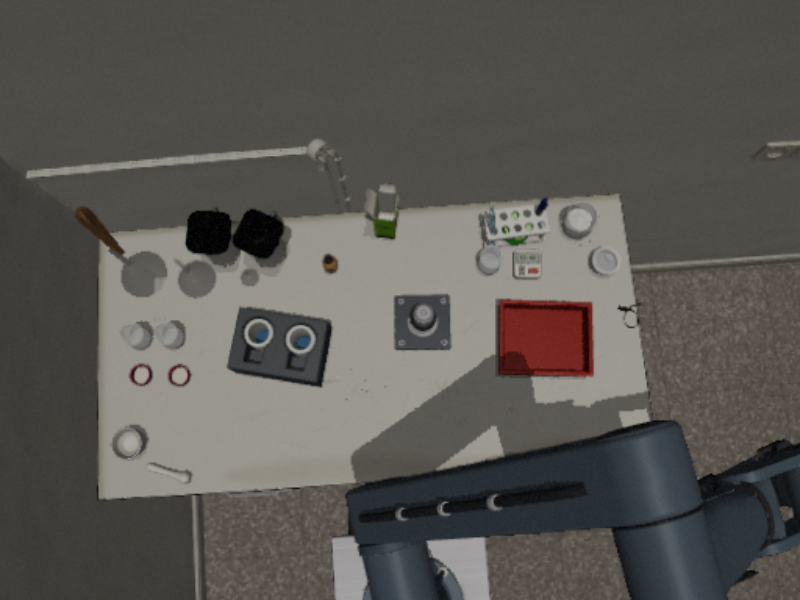

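View pics/s0b.png

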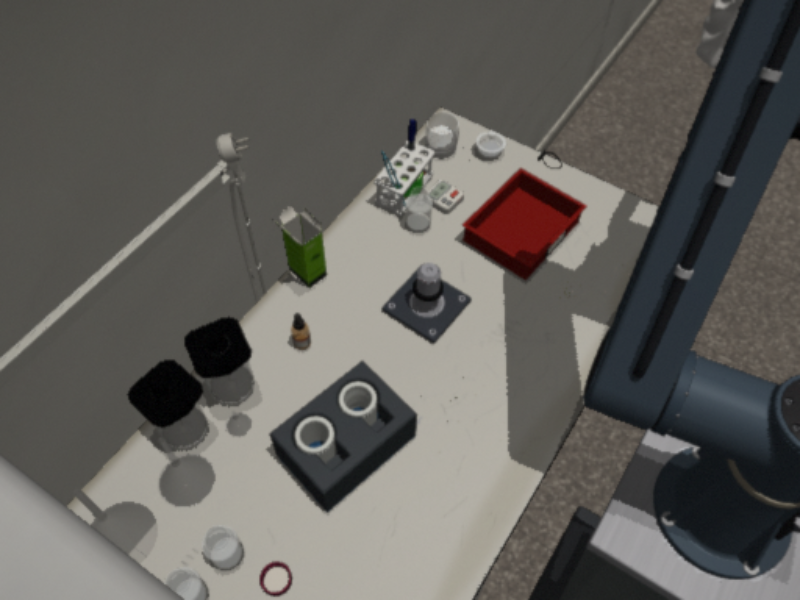

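The top view shows the block around (280,345), with the sleeve rims at (258,332) and (301,340). The gauge is at (422,320) and the red tray at (546,338). The notches face the robot, and the glass jar (489,262), timer (527,265) and dropper (331,264) lie behind.

```bash
cat > m.py <<'E'
from h import *
t=np.load('pics/t0.png.npy',allow_pickle=True).item();s=np.load('pics/s0.png.npy',allow_pickle=True).item()
k=512/800
def hsv(c):return cv2.cvtColor(c['img'],cv2.COLOR_RGB2HSV)
def rim(c,box):
    x0,y0,x1,y1=[int(v*k) for v in box]
    g=c['img'][y0:y1,x0:x1].min(2); m=(g>120).astype(np.uint8)
    cs,_=cv2.findContours(m,cv2.RETR_EXTERNAL,cv2.CHAIN_APPROX_NONE); q=max(cs,key=cv2.contourArea)
    e=cv2.fitEllipse(q); return np.array(e[0])+[x0,y0],e
for c,bs in((t,[(240,314,276,352),(283,322,319,358)]),(s,[(292,415,337,458),(337,380,380,420)])):
    for b in bs:
        p,e=rim(c,b);print(p/k,e[1],onz(c,[p],84))
def quad(c,m,z):
    cs,_=cv2.findContours(m.astype(np.uint8),cv2.RETR_EXTERNAL,cv2.CHAIN_APPROX_NONE);q=max(cs,key=cv2.contourArea)
    b=cv2.boxPoints(cv2.minAreaRect(q));print((b/k).round(0).tolist());P=onz(c,b,z);print(P.round(1).tolist(),P.mean(0).round(1),np.linalg.norm(P-np.roll(P,1,0),axis=1).round(1))
def box(c,m,b):
    x0,y0,x1,y1=[int(v*k) for v in b];o=np.zeros_like(m);o[y0:y1,x0:x1]=m[y0:y1,x0:x1];return o
for c in (t,s):
    h=hsv(c);print('red');quad(c,((h[:,:,0]<8)|(h[:,:,0]>172))&(h[:,:,1]>140)&(h[:,:,2]>50)&(np.arange(512)[None]>300*(c is s)+300*(c is t)*1),50)
dk=lambda c:c['img'].max(2)<95
print('block');quad(t,box(t,dk(t),(220,295,340,392)),86)
print('gauge');quad(t,box(t,dk(t),(385,285,460,358)),14)
quad(s,box(s,dk(s),(375,255,480,345)),14)
for n,c,b in(('t',t,(380,275,470,360)),('s',s,(380,240,480,345))):
    x0,y0,x1,y1=[int(v*k) for v in b];cv2.imwrite(f'pics/g{n}.png',cv2.resize(c['img'][y0:y1,x0:x1,::-1],None,fx=6,fy=6));print(x0,y0)
a,b=cv2.imread('pics/gt.png'),cv2.imread('pics/gs.png');H=max(a.shape[0],b.shape[0])
pad=lambda i:cv2.copyMakeBorder(i,0,H-i.shape[0],0,0,0)
cv2.imwrite('pics/g.png',np.hstack([pad(a),pad(b)]));print(a.shape)
E
python3 m.py
```

```text
[258.13312083 332.2754547 ] (16.851354598999023, 17.406652450561523) [[575.71070605 272.0644626   84.        ]]
[299.74224269 338.6371702 ] (17.088869094848633, 17.59039878845215) [[556.00645991 186.35993083  84.        ]]
[313.87197524 433.98354352] (22.0567684173584, 24.14588165283203) [[574.58862594 277.86603558  84.        ]]
[357.14024305 398.15187007] (20.96921157836914, 23.092201232910156) [[554.95074019 191.5289501   84.        ]]
red
[[498.0, 373.0], [500.0, 300.0], [594.0, 302.0], [592.0, 375.0]]
[[458.9, -218.0, 50.0], [613.5, -238.3, 50.0], [592.3, -439.8, 50.0], [437.4, -415.3, 50.0]] [ 525.5 -327.9   50. ] [198.4 155.9 202.6 156.8]
red
[[464.0, 227.0], [508.0, 157.0], [585.0, 206.0], [542.0, 276.0]]
[[606.1, -228.4, 50.0], [626.9, -438.4, 50.0], [437.2, -408.2, 50.0], [430.0, -209.6, 50.0]] [ 525.1 -321.1   50. ] [177.1 210.9 192.1 198.7]
block
[[226.0, 371.0], [236.0, 305.0], [332.0, 320.0], [322.0, 386.0]]
[[500.2, 341.5, 86.0], [637.0, 315.2, 86.0], [588.8, 116.7, 86.0], [454.2, 146.2, 86.0]] [545.  229.9  86. ] [200.7 139.3 204.3 137.8]
gauge
[[394.0, 295.0], [450.0, 295.0], [450.0, 348.0], [394.0, 348.0]]
[[648.4, -13.6, 14.0], [639.1, -135.9, 14.0], [522.7, -125.5, 14.0], [531.8, -5.1, 14.0]] [585.5 -70.   14. ] [116.9 122.6 116.9 120.7]
[[380.0, 309.0], [423.0, 258.0], [471.0, 299.0], [429.0, 350.0]]
[[646.1, -5.1, 14.0], [644.9, -146.1, 14.0], [521.0, -117.6, 14.0], [527.9, 17.3, 14.0]] [585.  -62.9  14. ] [120.4 141.1 127.1 135.1]
243 176
243 153
(324, 342, 3)
```

View pics/g.png

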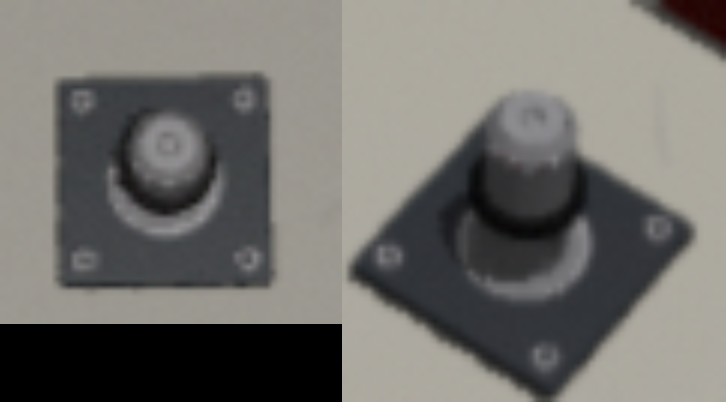

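Pin tip appears at full-image pixels (271,200) in the top view and (275,172.7) in the scene view. I'll check the API signatures and triangulate the tip.

```bash
cat >> h.py <<'E'
def Rz(y):
    c,s=np.cos(y),np.sin(y); return np.array([[c,s,0],[s,-c,0],[0,0,-1.]])
def wT(c,p,R):
    T=np.eye(4);T[:3,:3]=R;T[:3,3]=p;return T@np.array(c['mount'])
def wrist(fn):
    p,R=np.array(get_ee_pos()),np.array(get_tcp_rot());c=save('wrist',fn);return c,wT(c,p,R)
E
python3 - <<'E'
from h import *
for P in((585,-68,260),(565,230,240)):
    for y in np.arange(-180,180,30):
        j=ik(P,Rz(np.radians(y)));print(P[0],y,None if j is None else np.round(j,2).tolist())
E
```

```text
585 -180 [-0.31, 0.41, 1.45, -0.0, 1.28, -1.88]
585 -150 [-0.31, 0.41, 1.45, -0.0, 1.28, -2.4]
585 -120 None
585 -90 [-0.31, 0.41, 1.45, -0.0, 1.28, 2.84]
585 -60 [-0.31, 0.41, 1.45, -0.0, 1.28, 2.31]
585 -30 [-0.31, 0.41, 1.45, -0.0, 1.28, 1.79]
585 0 [-0.31, 0.41, 1.45, -0.0, 1.28, 1.27]
585 30 [-0.31, 0.41, 1.45, -0.0, 1.28, 0.74]
585 60 [-0.31, 0.41, 1.45, -0.0, 1.28, 0.22]
585 90 [-0.31, 0.41, 1.45, -0.0, 1.28, -0.31]
585 120 [-0.31, 0.41, 1.45, -0.0, 1.28, -0.83]
585 150 [-0.31, 0.41, 1.45, -0.0, 1.28, -1.35]
565 -180 [0.2, 0.46, 1.42, -0.0, 1.26, -1.37]
565 -150 [0.2, 0.46, 1.42, -0.0, 1.26, -1.89]
565 -120 [0.2, 0.46, 1.42, -0.0, 1.26, -2.41]
565 -90 None
565 -60 [0.2, 0.46, 1.42, -0.0, 1.26, 2.82]
565 -30 [0.2, 0.46, 1.42, -0.0, 1.26, 2.3]
565 0 [0.2, 0.46, 1.42, -0.0, 1.26, 1.77]
565 30 [0.2, 0.46, 1.42, -0.0, 1.26, 1.25]
565 60 [0.2, 0.46, 1.42, -0.0, 1.26, 0.73]
565 90 [0.2, 0.46, 1.42, -0.0, 1.26, 0.2]
565 120 [0.2, 0.46, 1.42, -0.0, 1.26, -0.32]
565 150 [0.2, 0.46, 1.42, -0.0, 1.26, -0.84]
```

Run:
```python
from h import *
import pickle
D={}
for n,P,y in(('g180',(585,-68,260),np.pi),('g0',(585,-68,260),0),('b0',(565,230,230),0),('b180',(565,230,230),np.pi)):
    move_pose(P,Rz(y));D[n]=wrist(n+'.png');print(n,get_clock(),get_ee_pos())
pickle.dump(D,open('D.pkl','wb'))
I=lambda n:D[n][0]['img'][:,:,::-1]
cv2.imwrite('pics/w4.png',cv2.resize(np.vstack([np.hstack([I('g0'),I('g180')]),np.hstack([I('b0'),I('b180')])]),(800,600)))
```

```text
g180 2.5 [584.93500021 -68.87003231 259.86202804]
g0 5.2 [585.00359992 -67.99685441 259.99898367]
b0 6.4 [565.76074813 228.61157035 230.22316051]
b180 9.1 [565.00423629 229.92920017 229.98704735]
```

View pics/w4.png

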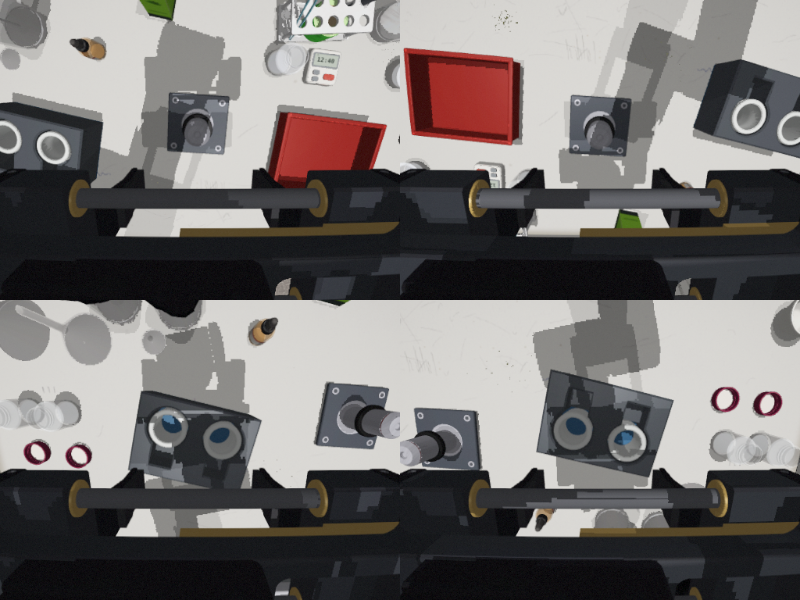

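The mosaic shows the gauge near (198,123)/(600,125) and the sleeve rims near (168,427),(223,439) and (572,428),(627,440), partly in the arm's shadow. I'll enlarge the crops to measure them.

```bash
cat > m2.py <<'E'
from h import *
import pickle
D=pickle.load(open('D.pkl','rb'))
B={'g0':(205,110,305,205),'g180':(205,110,305,205),'b0':(165,115,335,240),'b180':(165,85,355,240)}
o=[]
for n,(x0,y0,x1,y1) in B.items():
    im=D[n][0]['img'][y0:y1,x0:x1,::-1];f=min(400/im.shape[1],300/im.shape[0])
    im=cv2.resize(im,None,fx=f,fy=f,interpolation=cv2.INTER_CUBIC);o.append(cv2.copyMakeBorder(im,0,300-im.shape[0],0,400-im.shape[1],0));print(n,f)
cv2.imwrite('pics/c4.png',np.vstack([np.hstack(o[:2]),np.hstack(o[2:])]))
for n,gs in(('b0',[(215,163),(285,178)]),('b180',[(220,164),(291,179)])):
    c,T=D[n];g=c['img'].min(2)
    for u,v in gs:
        for th in(70,85,100):
            m=np.zeros_like(g);m[v-32:v+32,u-32:u+32]=(g>th)[v-32:v+32,u-32:u+32]*255
            cs,_=cv2.findContours(m,cv2.RETR_EXTERNAL,cv2.CHAIN_APPROX_NONE);q=cv2.convexHull(max(cs,key=cv2.contourArea))
            e=cv2.fitEllipse(q);P=onz(c,q.reshape(-1,2),84,T);cc,r=cv2.minEnclosingCircle(P[:,:2].astype(np.float32))
            print(n,th,np.round(e[0],1),np.round(e[1],1),onz(c,[e[0]],84,T)[0].round(1),np.round(cc,1),round(r,1))
E
python3 m2.py
```

```text
g0 3.1578947368421053
g180 3.1578947368421053
b0 2.3529411764705883
b180 1.935483870967742
b0 70 [217.9 161.4] [51.  71.9] [581.3 272.7  84. ] [578.4 268.6] 45.0
b0 85 [216.9 162.6] [49.  68.6] [579.8 274.   84. ] [574.8 267.4] 42.4
b0 100 [214.2 166.1] [48.5 56.3] [575.5 277.5  84. ] [574.5 278. ] 35.1
b0 70 [284.1 179.2] [48.6 49.3] [558.9 191.7  84. ] [558.2 191.3] 31.5
b0 85 [284.1 179.1] [48.  48.6] [559.1 191.8  84. ] [558.4 191.5] 30.9
b0 100 [284.2 179.2] [47.  47.4] [559.  191.7  84. ] [558.5 191.2] 30.1
b180 70 [222.  164.9] [48.9 54.6] [553.3 192.9  84. ] [553.5 194. ] 34.0
b180 85 [222.3 165. ] [48.2 54. ] [553.4 193.3  84. ] [553.2 193.3] 33.7
b180 100 [221.9 164.9] [47.6 52.9] [553.3 192.9  84. ] [553.2 193.5] 33.0
b180 70 [291.8 176.5] [49.2 63.8] [567.8 278.3  84. ] [568.1 280.7] 39.8
b180 85 [291.8 176.4] [48.8 63.8] [567.7 278.4  84. ] [568.1 280.1] 39.6
b180 100 [290.4 180.6] [47.  53.3] [572.9 276.8  84. ] [572.4 276.4] 34.1
```

View pics/c4.png

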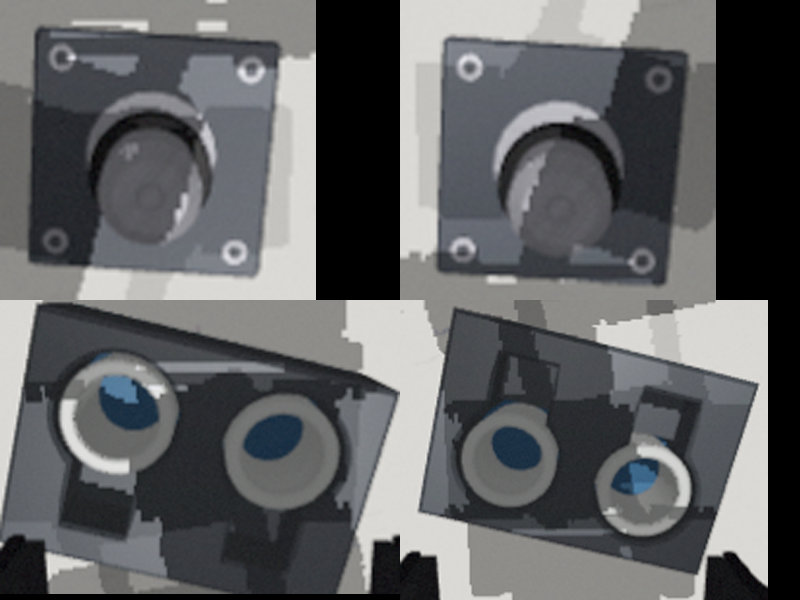

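The crops show the four base screws, the pin-tip centre mark, the rim circles and the block's top corners clearly. I'll convert these readings.

Run:
```python
from h import *
import pickle
D=pickle.load(open('D.pkl','rb'))
def q(n,pts,f,o,z):
    c,T=D[n];return onz(c,np.array(pts,float)/f+o,z,T).round(1)
G=3.1579;o=(205,110)
for n,s,t in(('g0',[(62,57),(251,70),(235,252),(55,241)],(149,194)),('g180',[(70,67),(258,79),(241,261),(63,249)],(161,209))):
    P=q(n,s,G,o,14);print(n,P[:,:2].tolist(),P.mean(0),np.linalg.norm(P-np.roll(P,1,0),axis=1).round(1),'tip',q(n,[t],G,o,114))
P=q('b0',[(118,112),(282.5,152)],2.35294,(165,115),84);print(P, np.linalg.norm(P[0]-P[1]))
P=q('b180',[(244,188.5),(109.5,157)],1.93548,(165,85),84);print(P, np.linalg.norm(P[0]-P[1]))
P=q('b180',[(55,9),(357,84),(297,273),(20,212)],1.93548,(165,85),86);print(P,P.mean(0),np.linalg.norm(P-np.roll(P,1,0),axis=1))
```

```text
g0 [[635.2, -23.3], [629.0, -115.1], [537.2, -109.5], [543.0, -17.3]] [586.1 -66.3  14. ] [92.4 92.  92.  92.4] tip [[588.1 -65.8 114. ]]
g180 [[538.5, -107.7], [544.4, -16.2], [636.6, -22.3], [630.1, -113.6]] [587.4  -64.95  14.  ] [91.8 91.7 92.4 91.5] tip [[587.2 -64.5 114. ]]
[[579.8 276.2  84. ]
 [558.5 190.6  84. ]] 88.21026017419968
[[575.2 277.7  84. ]
 [554.8 192.4  84. ]] 87.705473033329
[[466.2 163.1  86. ]
 [509.4 344.1  86. ]
 [632.5 314.8  86. ]
 [590.2 133.8  86. ]] [549.575 238.95   86.   ] [127.41463809 186.08395955 126.53892682 185.87708304]
```

Run:
```python
from h import *
R=Rz(np.pi)
grasp();print('closed',get_opening(),get_clock())
move_pose((556.5,190.8,110),R)
print(move_linear((556.5,190.8,62),feed=60,stop_force=5),get_ee_pos(),get_ft_force())
let_go();print('grip',get_opening(),get_gripper_force(),get_ft_force(),get_ee_pos(),get_clock())
print(move_linear((556.5,190.8,85),feed=60,stop_force=15),get_ft_force(),get_opening(),get_clock())
```

```text
closed 0.004285274560456211 10.625
False [556.78878979 190.82518823  62.14410263] [ 0.47546249 -0.13788315 -0.63606041]
grip 0.9990443533153802 0.0 [0.81546869 0.13889065 0.58216486] [556.51860123 190.78255374  62.00542289] 13.6667
False [-0.13161076 -0.48739118 -0.04064569] 1.003364939337742 14.2
```

Run:
```python
from h import *
a=save('wrist','w5.png');b=save('scene','s5.png')
x=cv2.resize(b['img'][190:340,150:300,::-1],(600,600))[:, :400+0]
cv2.imwrite('pics/v5.png',np.hstack([cv2.resize(b['img'][200:330,140:310,::-1],(400,306)),cv2.resize(a['img'][:,:,::-1],(400,306))]))
```

```text
(no output)
```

View pics/v5.png

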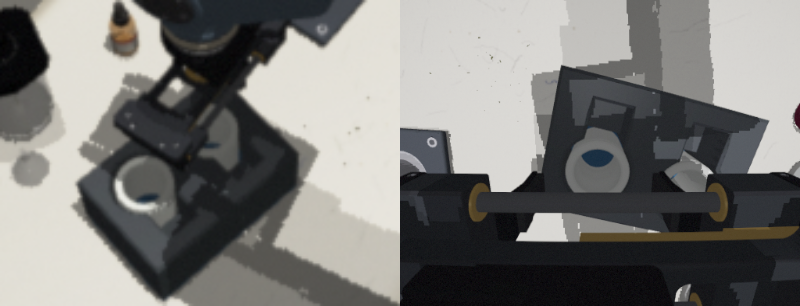

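Run:
```python
from h import *
c=np.load('pics/w5.png.npy',allow_pickle=True).item()
T=wT(c,np.array(get_ee_pos()),np.array(get_tcp_rot()))
def proj(P):
    q=(np.array(P,float).reshape(-1,3)-T[:3,3])@T[:3,:3]; q=q*[1,-1,-1]
    return cv2.projectPoints(q.reshape(-1,1,3),np.zeros(3),np.zeros(3),c['camera_matrix'],np.array(c['dist'],float))[0].reshape(-1,2).round(1)
p=np.array(get_ee_pos());print(p,get_tcp_rot(),proj([p,p+[0,43.5,0],p-[0,43.5,0],(577.6,278,84),(556.5,190.8,84),(587,-65,14)]).tolist())
print(get_opening(),get_clock(),get_qpos())
im=c['img'][100:340,60:460,::-1].astype(float);im=np.clip(im*1.8,0,255)
cv2.imwrite('pics/v6.png',cv2.resize(im.astype(np.uint8),(800,480)))
```

```text
[556.29092119 190.74799786  84.94218435] [[-9.99999953e-01  6.62698956e-05 -2.97892123e-04]
 [ 6.62851633e-05  9.99999996e-01 -5.12427932e-05]
 [ 2.97888726e-04 -5.12625366e-05 -9.99999954e-01]] [[251.9, 216.8], [312.3, 216.7], [191.5, 216.7], [368.5, 242.8], [252.0, 216.6], [5.0, 219.3]]
1.0034943301468735 14.3 [ 1.40446997e-01  6.26839413e-01  1.62434029e+00 -1.16235835e-05
  8.90715080e-01 -1.43027574e+00]
```

View pics/v6.png

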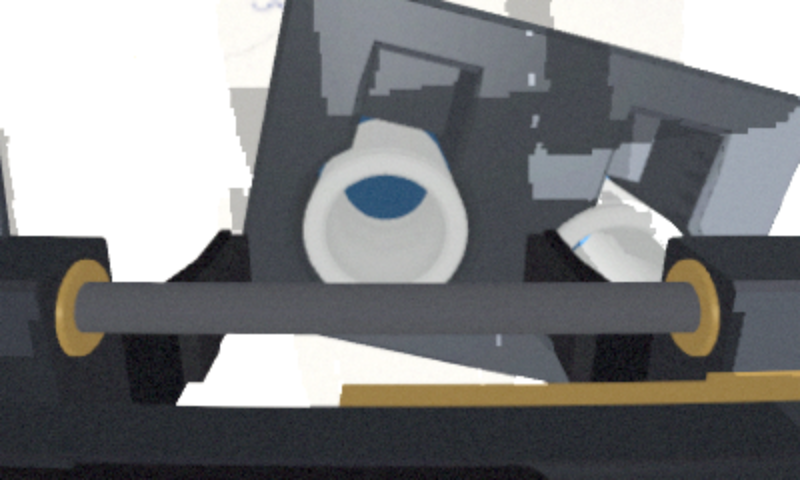

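Fingers read fully open at z 62 inside the bore, which should not be possible. I'll repeat the inside expansion with a picture to see what happens.

Run:
```python
from h import *
move_linear((555.5,190.8,95),feed=100)
t=get_clock();grasp();print('closed',get_opening(),get_gripper_force(),get_clock()-t)
print(move_linear((555.5,190.8,66),feed=80,stop_force=5),get_ee_pos(),get_ft_force(),get_torque())
a=save('scene','s7a.png')
t=get_clock();let_go();print(get_opening(),get_gripper_force(),get_clock()-t,get_ee_pos(),get_ft_force(),get_torque())
b=save('scene','s7b.png');w,_=wrist('w7.png')
f=lambda c:cv2.resize(np.clip(c['img'][200:330,140:310,::-1]*1.5,0,255).astype(np.uint8),(400,300))
cv2.imwrite('pics/v7.png',np.vstack([np.hstack([f(a),f(b)]),np.hstack([cv2.resize(np.clip(w['img'][:,:,::-1]*1.5,0,255).astype(np.uint8),(400,300)),np.zeros((300,400,3),np.uint8)])]))
```

```text
closed 0.005609427559013178 0.0 1.5249999999999986
False [555.21982758 190.72394823  65.44573113] [ 0.17263453  0.31455709 -0.96854054] [ 0.14767884 -0.15832249  0.01051389]
0.9992767627249758 0.0 1.5167000000000002 [555.48910778 190.78489682  65.9872827 ] [-0.28112105 -0.02354044 -0.22060214] [ 0.09383329 -0.14254408 -0.00597094]
```

View pics/v7.png

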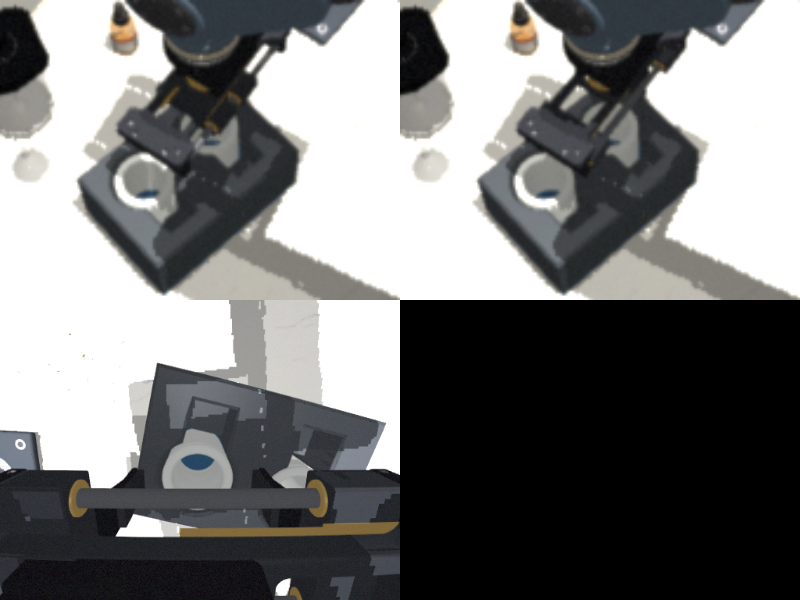

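Run:
```python
from h import *
move_linear((555.5,190.8,100),feed=100)
R=Rz(np.radians(76.6)); ax=np.array([.973,-.232,0])
p=np.array([556,190.8,0])-28*ax
move_pose(p+[0,0,97],R);print(get_clock())
print(move_linear(p+[0,0,64],feed=50,stop_force=4),get_ee_pos(),get_ft_force(),get_clock())
```

```text
20.3417
False [528.90531911 197.33624348  63.99042319] [-0.2963766   0.22436487 -0.03257031] 21.15
```

Run:
```python
from h import *
grasp();print(get_opening()*87,get_gripper_force(),get_ft_force(),get_torque(),get_ee_pos(),get_clock())
a=save('scene','s8.png');w,_=wrist('w8.png')
f=lambda c:cv2.resize(np.clip(c['img'][200:330,140:310,::-1]*1.5,0,255).astype(np.uint8),(400,300))
cv2.imwrite('pics/v8.png',np.hstack([f(a),cv2.resize(np.clip(w['img'][:,:,::-1]*1.5,0,255).astype(np.uint8),(400,300))]))
```

```text
0.10093828579233984 0.0 [ 0.30262922 -0.59621013  0.17255528] [-0.02104688 -0.04893278  0.05459297] [528.72274142 197.29161972  63.97318442] 22.675
```

View pics/v8.png

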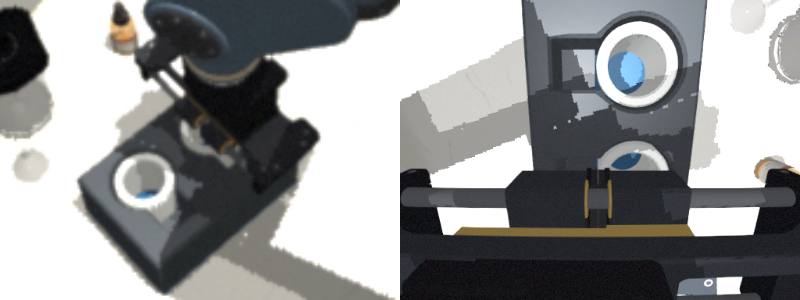

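Run:
```python
from h import *
p=np.array(get_ee_pos())
print(move_linear((528.75,197.3,42),feed=30,stop_force=4),get_ee_pos(),get_ft_force(),get_clock())
```

```text
True [529.14893372 197.38710059  59.50295911] [-0.68438725  0.16766268  6.00840163] 23.1333
```

The contact at z 59.5 should be the 84 mm rim, and the tips project at row 217 in the wrist view. Both put the real finger ends about 24.5 mm behind the reported TCP. That explains the free opening, because the tips were still above the block. I'll do the inside grip with this correction.

Run:
```python
from h import *
move_linear((528.75,197.3,78),feed=120)
x,y=556.3,190.8
move_linear((x,y,78),feed=120)
print(move_linear((x,y,38),feed=60,stop_force=4),get_ee_pos(),get_ft_force())
let_go();print('grip',get_opening()*87,get_gripper_force(),get_ft_force(),get_torque(),get_clock())
print(move_linear((x,y,60),feed=60,stop_force=12),get_ee_pos(),get_ft_force(),get_opening()*87,get_clock())
```

```text
False [556.49678016 190.84899858  38.02101353] [-0.02273015  1.29575182  0.95448938]
grip 22.335705070399175 25.762722890722216 [ 0.47525666 -0.09846081  1.0143598 ] [-0.01049461 -0.1112757   0.00665989] 25.1667
False [556.47461848 190.8537613   60.51722152] [-0.05477158 -0.67380734 -1.10894868] 22.063577389739294 25.6833
```

Run:
```python
from h import *
R=Rz(np.radians(76.6)); g=(587.2,-65.3)
move_linear((556.3,190.8,172),feed=180)
move_pose((*g,170),R);print(get_opening()*87,get_ft_force(),get_ee_pos(),get_clock())
for z,f in((138,6),(123,6),(104,8)):
    r=move_linear((*g,z),feed=40,stop_force=f);print(r,get_ee_pos(),get_ft_force(),get_torque(),get_clock())
    if r:break
```

```text
21.7933819449014 [-0.01788536  0.48874117 -0.9610285 ] [586.65560585 -64.0797201  169.34839012] 27.4667
False [587.44724549 -65.43631144 138.17767062] [ 0.2730406   0.14378529 -0.94089106] [-0.00638523 -0.10780968 -0.01448311] 28.4167
False [587.07189414 -65.25008519 122.62803893] [ 0.46047384  0.35681773 -0.37503747] [-0.06559374 -0.09922038  0.01773318] 28.9417
True [587.51979715 -65.58695349 112.70592123] [-0.08862106  0.44823624  4.0419303 ] [ 0.01606318 -0.00073507  0.00914058] 29.3
```

Run:
```python
from h import *
g=(587.2,-65.3)
r=move_linear((*g,97),feed=30,stop_force=10);print(r,get_ee_pos(),get_ft_force(),get_torque(),get_opening()*87,get_clock())
```

```text
True [587.50769527 -65.59800473 112.68247804] [-0.4950633  -0.29742062  5.02160655] [-0.00354871  0.07330034  0.03715358] 22.483242391293967 29.5167
```

Run:
```python
from h import *
g=(587.2,-65.3)
a=save('scene','s9.png')
for f in(3,5):
    r=move_linear((*g,109),feed=6,stop_force=f);print(r,get_ee_pos(),get_ft_force(),get_opening()*87,get_clock())
t0=np.load('pics/s0.png.npy',allow_pickle=True).item()
def proj(c,P):
    q=(np.array(P,float)-c['origin'])@np.array(c['attitude'])*[1,-1,-1]
    return cv2.projectPoints(q.reshape(-1,1,3),np.zeros(3),np.zeros(3),c['camera_matrix'],np.array(c['dist'],float))[0].reshape(-1,2)
d=np.array(a['origin'])[:2]-g;d/=np.linalg.norm(d)
for z in (14,69,79,86): print(z,proj(a,[[*(np.array(g)+d*r),z] for r in(27.5,30)]).round(1).tolist())
u,v=proj(a,[[*(np.array(g)+d*30),82]])[0].round().astype(int);print(u)
for c in(t0,a):print(c['img'][v-15:v+28,u].mean(1).round().astype(int).tolist(),v-15)
```

```text
True [587.49733886 -65.59949982 112.71719761] [-0.6541476   0.21011511  3.76511984] 21.99490647257451 29.7917
True [587.52428962 -65.61360504 112.73189371] [-0.45873037  0.02705379  4.33294278] 22.234498657099994 30.0583
14 [[271.7, 201.0], [271.7, 201.7]]
69 [[272.6, 190.0], [272.5, 190.8]]
79 [[272.7, 187.9], [272.6, 188.7]]
86 [[272.8, 186.5], [272.8, 187.2]]
273
[124, 135, 138, 131, 115, 109, 106, 88, 77, 60, 54, 57, 54, 55, 56, 55, 34, 17, 9, 14, 42, 49, 49, 50, 49, 51, 66, 106, 115, 100, 70, 55, 54, 55, 55, 55, 57, 55, 56, 57, 56, 51, 41] 173
[92, 90, 89, 88, 89, 90, 89, 89, 88, 88, 89, 89, 89, 90, 93, 84, 48, 18, 14, 22, 60, 68, 69, 68, 69, 68, 70, 71, 70, 55, 36, 24, 28, 27, 27, 28, 24, 28, 27, 30, 26, 28, 28] 173
```

The scene profile shows the white edge ending at row 189, with the black ring uncovered and unmoved below it. The sleeve is therefore sitting about 86 up, off the ring, and at least 10 N did not move it, so sleeve_2 binds. It goes to the reject tray.

Run:
```python
from h import *
R=Rz(np.radians(76.6)); g=(587.2,-65.3)
print(move_linear((*g,172),feed=120,stop_force=20),get_opening()*87,get_ft_force(),get_clock())
t=(525,-323)
move_pose((*t,150),R);print(get_opening()*87,get_ft_force(),get_clock())
move_linear((*t,55),feed=150)
print(move_linear((*t,28),feed=50,stop_force=4),get_ee_pos(),get_ft_force(),get_clock())
grasp();print(get_opening()*87,get_ft_force(),get_clock())
print(move_linear((*t,140),feed=180,stop_force=10),get_ft_force(),get_clock())
save('top','t10.png');save('scene','s10.png')
```

```text
False 21.92780468681477 [-1.33837938 -0.16207103 -1.41168996] 30.7
22.18522166423298 [-0.17303218  0.03078518 -1.32365174] 31.7333
True [ 525.68388129 -324.1891153    38.29255863] [ 0.30240218 -0.52366456  0.79995397] 32.925
22.39139171422617 [ 0.54832833  0.24027643 -0.02801719] 33.1417
False [ 0.02133963  0.04953728 -0.16840656] 33.8583
```

Run:
```python
from h import *
print(get_opening()*87,get_gripper_force(),get_ft_force(),get_ee_pos(),get_clock())
t=np.load('pics/t10.png.npy',allow_pickle=True).item();s=np.load('pics/s10.png.npy',allow_pickle=True).item()
f=lambda c,b:cv2.resize(np.clip(c['img'][b[1]:b[3],b[0]:b[2],::-1]*1.4,0,255).astype(np.uint8),(400,300))
cv2.imwrite('pics/v10.png',np.vstack([np.hstack([f(t,(240,160,400,280)),f(s,(230,90,390,210))]),np.hstack([f(s,(243,150,303,195)),f(np.load('pics/s9.png.npy',allow_pickle=True).item(),(243,150,303,195))])]))
```

```text
11.577503168894546 0.0 [0.62425902 0.04089669 0.11904541] [ 524.00121106 -322.08734631  138.38835941] 33.9583
```

View pics/v10.png

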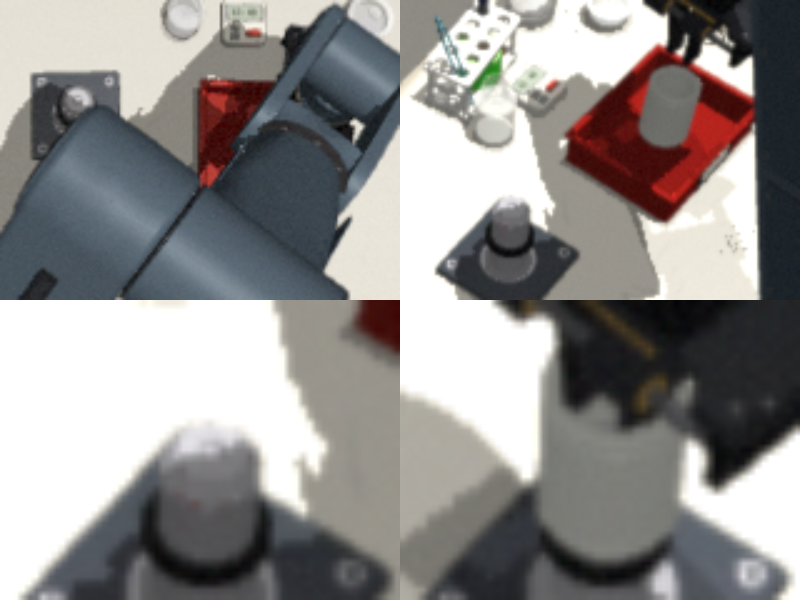

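Run:
```python
from h import *
L=lambda n:np.load(f'pics/{n}.png.npy',allow_pickle=True).item()
s0,s9,s10=L('s0'),L('s9'),L('s10')
for u in range(258,289,3):
    print(u,*[c['img'][178:198,u].max(1).tolist() for c in(s0,s10,s9)],sep='\n  ')
```

```text
258
  [173, 171, 163, 124, 78, 59, 56, 57, 59, 56, 56, 56, 56, 55, 56, 57, 57, 57, 57, 58]
  [203, 201, 190, 145, 95, 72, 69, 68, 68, 68, 66, 65, 66, 64, 46, 37, 37, 37, 37, 37]
  [87, 88, 83, 65, 41, 41, 42, 43, 43, 44, 44, 43, 43, 33, 31, 32, 30, 28, 30, 31]
261
  [112, 70, 59, 57, 57, 58, 57, 54, 42, 33, 29, 31, 35, 36, 40, 40, 41, 41, 50, 57]
  [134, 84, 69, 68, 68, 69, 69, 64, 48, 40, 37, 38, 40, 44, 46, 45, 46, 44, 38, 35]
  [65, 36, 32, 38, 40, 44, 43, 44, 42, 41, 34, 32, 32, 36, 37, 36, 36, 34, 32, 29]
264
  [56, 52, 44, 28, 24, 22, 18, 13, 16, 29, 61, 70, 59, 56, 56, 56, 55, 54, 54, 60]
  [67, 65, 52, 35, 32, 30, 22, 20, 20, 38, 72, 84, 71, 68, 68, 66, 66, 66, 65, 64]
  [84, 85, 83, 85, 84, 67, 37, 19, 22, 31, 59, 69, 73, 73, 73, 73, 73, 72, 72, 69]
267
  [64, 49, 48, 46, 46, 46, 44, 33, 27, 18, 13, 11, 19, 40, 46, 47, 48, 49, 52, 52]
  [62, 58, 55, 55, 55, 56, 55, 43, 30, 19, 10, 8, 22, 49, 57, 57, 57, 59, 60, 62]
  [89, 88, 89, 89, 88, 89, 89, 88, 65, 33, 14, 10, 29, 55, 66, 67, 67, 67, 70, 72]
270
  [99, 83, 67, 55, 48, 49, 48, 49, 50, 48, 36, 19, 12, 13, 31, 45, 48, 50, 
[... 1033 characters left out ...]
[141, 84, 43, 23, 19, 17, 15, 14, 11, 10, 24, 59, 80, 83, 71, 67, 65, 68, 82, 84]
  [88, 89, 87, 89, 88, 89, 88, 71, 40, 24, 44, 104, 141, 152, 155, 153, 112, 79, 71, 69]
285
  [172, 165, 114, 69, 56, 57, 56, 56, 57, 57, 57, 57, 56, 58, 62, 62, 62, 60, 57, 57]
  [202, 194, 135, 82, 68, 68, 68, 65, 50, 40, 36, 37, 37, 38, 40, 42, 40, 40, 37, 37]
  [168, 181, 143, 97, 81, 78, 77, 78, 79, 76, 70, 67, 65, 68, 70, 71, 71, 67, 44, 29]
288
  [172, 172, 172, 163, 114, 70, 57, 56, 57, 56, 57, 57, 57, 56, 57, 57, 56, 57, 57, 58]
  [123, 130, 176, 179, 123, 78, 68, 66, 47, 38, 37, 35, 38, 36, 37, 38, 37, 36, 37, 39]
  [203, 223, 225, 217, 153, 94, 81, 78, 78, 79, 79, 79, 76, 71, 67, 64, 65, 65, 65, 62]
```

The sleeve stands upright in the red tray. In the lower-right crop the ring is still uncovered under the sleeve, which points to binding, but the heights are ambiguous. Sleeve_1 on the same test will settle it by comparison.

Run:
```python
from h import *
R=Rz(np.radians(76.6)); g=(587.2,-65.3); x,y=577.6,278
move_pose((x,y,100),R);print(get_opening()*87,get_clock())
print(move_linear((x,y,38),feed=80,stop_force=4),get_ee_pos(),get_ft_force())
let_go();print('grip',get_opening()*87,get_clock())
print(move_linear((x,y,172),feed=150,stop_force=15),get_ft_force(),get_opening()*87,get_clock())
move_pose((*g,170),R)
move_linear((*g,138),feed=80)
for z,f in((123,6),(104,8)):
    r=move_linear((*g,z),feed=40,stop_force=f);print(r,get_ee_pos(),get_ft_force(),get_torque(),get_opening()*87,get_clock())
    if r:break
save('scene','s11.png')
```

```text
0.5293225654463486 36.125
False [578.0589895  278.19034647  38.32490742] [ 0.30688801 -0.66013003  0.22252576]
grip 20.626956933441797 37.5667
False [-0.41908638  0.89190403 -2.00759559] 20.46475340455627 38.6083
False [587.01864655 -65.31960681 122.77579076] [ 0.42341366  0.22235096 -1.26119059] [-0.05394212 -0.12704114  0.00081543] 20.908565836650695 40.975
False [587.0926316  -65.25448554 103.77041442] [-0.14636116  0.42001664 -1.11048208] [ 0.02067348 -0.12319446 -0.06764865] 20.48949471455503 41.6
```

Sleeve_1 passed 9 mm beyond where sleeve_2 stopped, with no force, so sleeve_1 is the good one. I'll lower it further, regrasp it outside and push it home.

Run:
```python
from h import *
g=(587.2,-65.3)
r=move_linear((*g,94),feed=30,stop_force=9);print(r,get_ee_pos(),get_ft_force(),get_torque(),get_opening()*87,get_clock())
a=save('scene','s12.png')
for u in(267,270,273,276,279):print(u,a['img'][178:204,u].max(1).tolist())
```

```text
False [587.48185171 -65.43928072  94.00084859] [ 0.11740675 -0.0746751   0.07467655] [-0.11173487 -0.26158117 -0.03590898] 21.04488021868642 42.1333
267 [89, 89, 89, 90, 91, 91, 90, 90, 90, 89, 90, 89, 76, 47, 57, 65, 67, 68, 70, 74, 73, 72, 71, 53, 36, 30]
270 [91, 91, 90, 91, 90, 91, 91, 90, 91, 91, 90, 91, 94, 89, 51, 49, 65, 68, 69, 70, 71, 73, 73, 72, 51, 34]
273 [92, 93, 91, 90, 92, 91, 92, 91, 91, 90, 91, 91, 91, 93, 76, 43, 60, 70, 70, 70, 70, 72, 72, 70, 57, 38]
276 [93, 91, 91, 91, 90, 92, 92, 91, 90, 92, 91, 92, 91, 90, 63, 41, 64, 69, 70, 70, 69, 72, 72, 72, 55, 36]
279 [91, 90, 91, 91, 91, 91, 91, 92, 91, 91, 90, 90, 87, 66, 51, 64, 67, 68, 70, 72, 73, 73, 68, 54, 36, 31]
```

Run:
```python
from h import *
g=(587.2,-65.3)
grasp();sleep(0.3);print(get_opening()*87)
print(move_linear((*g,155),feed=150,stop_force=8),get_ft_force())
let_go();print(get_opening(),get_clock())
print(move_linear((*g,101),feed=80,stop_force=5),get_ee_pos(),get_ft_force())
grasp();print(get_opening()*87,get_gripper_force(),get_ft_force(),get_clock())
print(move_linear((*g,44),feed=40,stop_force=14),get_ee_pos(),get_ft_force(),get_opening()*87,get_clock())
save('scene','s13.png')
```

```text
21.28496040081545
False [ 0.4614307  -0.03594621 -0.62339198]
1.0026595930662607 44.675
False [587.58041489 -65.40249261 101.21695074] [ 0.15123005 -0.04469278  0.47363434]
59.363478306635734 29.999675564467907 [ 0.85637425 -0.36557866  2.05972663] 46.1083
True [588.2721383  -65.63413836  69.04194822] [0.13958724 0.83387636 3.85549644] 59.2749603634793 46.9667
```

Run:
```python
from h import *
g=(587.2,-65.3)
a=np.load('pics/s13.png.npy',allow_pickle=True).item()
for u in(270,273,276):print(u,a['img'][188:208,u].max(1).tolist())
for i in range(2):
    print(move_linear((*g,44),feed=15,stop_force=10),get_ee_pos(),get_ft_force(),get_torque(),get_opening()*87,get_clock())
a=save('scene','s14.png')
for u in(270,273,276):print(u,a['img'][188:208,u].max(1).tolist())
def proj(c,P):
    q=(np.array(P,float)-c['origin'])@np.array(c['attitude'])*[1,-1,-1]
    return cv2.projectPoints(q.reshape(-1,1,3),np.zeros(3),np.zeros(3),c['camera_matrix'],np.array(c['dist'],float))[0].reshape(-1,2)
d=np.array(a['origin'])[:2]-g;d/=np.linalg.norm(d)
for z in (14,24,34,44): print(z,proj(a,[[*(np.array(g)+d*r),z] for r in(27.5,30)]).round(1).tolist())
```

```text
270 [92, 92, 91, 91, 90, 91, 92, 91, 90, 91, 91, 56, 37, 64, 49, 36, 31, 31, 32, 30]
273 [92, 93, 91, 92, 91, 92, 91, 92, 92, 92, 93, 75, 44, 62, 58, 37, 30, 31, 30, 30]
276 [92, 91, 93, 91, 92, 91, 91, 91, 92, 91, 89, 64, 46, 64, 54, 37, 31, 30, 30, 32]
True [588.29926896 -65.6248096   69.02911267] [-0.46139158  0.80454145  3.33203854] [ 0.0371889  -0.04707124  0.00719635] 59.35475281541845 47.475
True [588.28114027 -65.60786337  69.0322627 ] [-0.8157483  -0.02532166  3.36964963] [ 0.00579738 -0.0824251  -0.03054912] 59.44153719722623 47.8917
270 [91, 91, 92, 91, 91, 91, 91, 91, 91, 92, 90, 57, 39, 65, 51, 35, 32, 30, 29, 28]
273 [93, 92, 92, 91, 91, 90, 91, 91, 91, 93, 93, 76, 42, 62, 55, 39, 31, 31, 29, 31]
276 [91, 92, 91, 91, 92, 91, 91, 90, 92, 91, 90, 63, 47, 65, 55, 38, 32, 31, 32, 31]
14 [[271.7, 201.0], [271.7, 201.7]]
24 [[271.9, 199.0], [271.8, 199.8]]
34 [[272.0, 197.1], [272.0, 197.8]]
44 [[272.2, 195.1], [272.1, 195.8]]
```

Run:
```python
from h import *
g=(587.2,-65.3)
let_go();print(get_opening(),get_ft_force(),get_clock())
print(move_linear((*g,150),feed=150,stop_force=8),get_clock())
move_pose((480,60,230),Rz(np.radians(76.6)))
a=save('scene','s15.png');save('top','t15.png');c,T=wrist('w15.png');print(get_clock())
def proj(c,P):
    q=(np.array(P,float)-c['origin'])@np.array(c['attitude'])*[1,-1,-1]
    return cv2.projectPoints(q.reshape(-1,1,3),np.zeros(3),np.zeros(3),c['camera_matrix'],np.array(c['dist'],float))[0].reshape(-1,2)
d=np.array(a['origin'])[:2]-g;d/=np.linalg.norm(d);G=np.array(g)
for z,r in((114,0),(114,14.5),(104,-30),(104,-22),(104,22),(104,30),(24,30),(14,27.5)):print(z,r,proj(a,[[*(G+d*r),z]]).round(1).tolist())
for u in(271,273,275):print(u,a['img'][160:208,u].tolist() if u==273 else a['img'][160:208,u].max(1).tolist())
```

```text
0.9967348740039895 [-0.26295247  0.76077504  1.12091638] 48.7167
False 49.4083
50.3167
114 0 [[273.9, 172.2]]
114 14.5 [[273.5, 176.5]]
104 -30 [[274.3, 165.6]]
104 -22 [[274.2, 167.9]]
104 22 [[273.2, 181.0]]
104 30 [[273.0, 183.4]]
24 30 [[271.8, 199.8]]
14 27.5 [[271.7, 201.0]]
271 [21, 17, 16, 16, 38, 34, 22, 10, 10, 23, 32, 34, 33, 31, 24, 16, 14, 11, 15, 8, 14, 13, 13, 32, 57, 88, 86, 82, 81, 81, 82, 83, 83, 82, 83, 82, 83, 86, 109, 73, 42, 79, 91, 70, 66, 69, 68, 67]
273 [[23, 22, 23], [20, 20, 22], [17, 18, 19], [13, 13, 14], [12, 13, 12], [28, 23, 17], [47, 38, 21], [34, 28, 16], [18, 17, 13], [20, 20, 22], [21, 22, 22], [22, 24, 24], [28, 29, 29], [32, 33, 33], [29, 29, 32], [30, 29, 30], [20, 20, 22], [15, 14, 15], [14, 13, 16], [15, 14, 12], [9, 8, 10], [23, 23, 23], [82, 82, 79], [155, 156, 149], [115, 116, 111], [89, 89, 86], [81, 81, 77], [82, 82, 79], [84, 85, 82], [86, 86, 82], [86, 86, 82], [86, 85, 82], [86, 86, 83], [86, 86, 83], [86, 86, 83], [87, 87, 83], [87, 87, 84], [89, 90, 86], [101, 101, 96], [76, 77, 73], [40, 40, 40], [64, 64, 67], [84, 86, 88], [64, 66, 70], [58, 61, 66], [59, 61, 67], [60, 62, 68], [60, 62, 68]]
275 [17, 15, 13, 14, 16, 16, 16, 31, 43, 29, 17, 15, 20, 29, 33, 33, 31, 26, 19, 15, 28, 96, 185, 190, 129, 109, 94, 90, 89, 89, 91, 91, 90, 91, 91, 91, 92, 93, 104, 71, 53, 114, 105, 70, 66, 70, 68, 69]
```

Run:
```python
from h import *
move_pose((480,-250,260),Rz(np.radians(76.6)));sleep(0.3)
a=save('scene','s16.png');b=np.load('pics/s10.png.npy',allow_pickle=True).item();t=save('top','t16.png');print(get_clock())
for u in(271,273,275,277):
    print(u,'bare',b['img'][164:190,u].max(1).tolist());print(a['img'][160:204,u].max(1).tolist())
im=a['img'].astype(int);print('red',[(int(x),int(y)) for y,x in np.argwhere((im[:,:,0]-im[:,:,1:].max(2)>12)) if 255<x<292 and 160<y<190])
ib=b['img'].astype(int);print('red bare',[(int(x),int(y)) for y,x in np.argwhere((ib[:,:,0]-ib[:,:,1:].max(2)>6)) if 262<x<286 and 165<y<190])
```

```text
51.9083
271 bare [202, 202, 202, 200, 174, 161, 164, 166, 163, 117, 93, 88, 83, 79, 78, 78, 67, 60, 62, 61, 60, 59, 60, 60, 49, 24]
[196, 195, 196, 196, 197, 197, 200, 204, 171, 155, 159, 161, 161, 162, 162, 153, 130, 121, 121, 125, 109, 177, 195, 161, 107, 95, 86, 81, 81, 82, 82, 82, 81, 81, 83, 82, 83, 87, 108, 72, 40, 77, 90, 68]
273 bare [203, 203, 202, 199, 174, 167, 162, 145, 143, 105, 91, 88, 85, 79, 79, 78, 72, 68, 63, 61, 62, 61, 61, 62, 60, 36]
[171, 186, 194, 196, 196, 197, 204, 202, 171, 162, 158, 139, 143, 143, 156, 159, 151, 133, 125, 122, 109, 151, 197, 187, 120, 89, 80, 83, 86, 86, 86, 87, 85, 86, 85, 86, 87, 88, 100, 77, 42, 67, 87, 68]
275 bare [203, 203, 202, 200, 178, 165, 157, 134, 133, 105, 91, 89, 86, 79, 77, 76, 72, 64, 60, 60, 60, 62, 60, 59, 58, 35]
[107, 107, 115, 118, 126, 174, 199, 201, 175, 160, 151, 131, 136, 155, 161, 160, 151, 133, 125, 123, 111, 126, 190, 190, 129, 107, 94, 90, 89, 89, 88, 89, 90, 90, 90, 90, 91, 92, 104, 70, 52, 113, 103, 71]
277 bare [203, 203, 202, 202, 194, 172, 165, 153, 111, 92, 89, 90, 86, 80, 79, 78, 67, 61, 58, 59, 61, 60, 61, 57, 43, 20]
[105, 106, 104, 105, 107, 110, 145, 193, 186, 165, 162, 159, 158, 159, 160, 159, 148, 135, 131, 132, 105, 157, 196, 172, 118, 107, 98, 93, 92, 93, 93, 93, 93, 93, 93, 93, 93, 103, 113, 68, 69, 113, 84, 67]
red []
red bare [(272, 180)]
```

The front rim edges sit at rows 180.7 and 184, against 180.7 and 183.1 predicted for fully home. The push also ended on a hard stop, so the sleeve is home with the ring on the base.

```bash
python3 -c "
from h import *
print(sign_off(),get_clock())"
```

```text
the job is handed in; nothing more can be done
the job is handed in; nothing more can be done
```

I handed the job in at about 52 s: sleeve_1 slid home and stands on the pin with the marker ring at the base (last camera check matches fully home to about 2 mm), sleeve_2 bound and stands in the red reject tray, and I never worked near the timer, bottle or jar but took no final picture check of them.

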